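# Open the gel jar: snap off the dosing cup, unscrew the lid and hold it over the mouth

### The job

Open the white square jar of stain-remover gel without taking it out of the grey tray that keeps it from turning: first pull the amber dosing cup straight up off its snap fit and stand it mouth down on the bare worktop, without dropping it. Then unscrew the tight teal lid anticlockwise, stop turning as soon as its lugs come out of the threads, and lift it straight up. Finish while still holding the lid level over the middle of the mouth, a centimetre or two clear of it, so that any drips fall back in; leave the other things on the worktop where they are.

Things in the scene. Friction and masses are not known exactly. Their poses are not given: they have to be found in the camera images.
- tray: shallow grey plastic tray, 115 x 115 x 30 mm with two screw ears, screwed to the worktop. Origin: centre of its underside, z up, sides along x and y. Its square well, 104 mm wide with its floor 5.5 mm above the worktop, holds the jar with 2 mm of play all round: the jar cannot turn in it but can be lifted out. Left of it the worktop is bare up to y = 0.25 (a large bucket stands beyond).
- jar: white square jar with blue label, 100 x 100 mm, 1.5 kg, loose in the tray. Origin: centre of its underside; z up; the blue line on its shoulder points along its x. Heights above its origin: square shoulder to 112 mm, round flange 122 mm (the cup's rim rests on it), snap collar 55 mm wide at 129 mm, mouth rim 152 mm.
- jar_mouth (a point): centre of the jar's mouth, level with the rim of its neck. Neck 37 mm wide with three short thread ridges outside; a springy red sealing ring on the mouth (stands up to 4 mm above the rim when free) presses the lid up against the threads with about 20 N
- cup: amber, slightly see-through dosing cup, 63 mm wide at its mouth, 59 mm at its closed end, 48 mm high, wall 2.4 mm, 70 g, snapped mouth down over lid and collar. Origin: centre of its mouth; z towards the closed end (up). Spring tabs inside its mouth grip the jar's collar: a straight pull up of 7 to 10 N frees it within 5 mm; it clears the lid after 32 mm.
- lid: round ribbed teal screw lid, 50 mm wide, 20 mm high, 50 g, under the cup at the start. Origin: centre of its lower edge, 135.5 mm above the jar's underside when tight; z up. About 0.5 to 0.7 N m starts it turning anticlockwise (seen from above); it climbs 2 mm as it turns. Clockwise it stops at once.
- lid_mark (a point): end of the white line on the lid's top, 25 mm from its axis along the lid's x, 20 mm above its origin. Tight, it points along the jar's x within 0.1 rad; once it stands 1.05 rad anticlockwise of the jar's x the three lugs inside the lid are free of the threads; at about 1.65 rad they meet the next threads' stops.
- stain_dropper: small amber dropper bottle, 34 mm wide, 102 mm high; origin under its centre; leave alone
- scrub_brush: wooden scrubbing brush, 57 x 150 x 43 mm, long along its y; origin under its centre; leave alone
- marker: white and green marker pen, 17 x 135 x 16 mm, long along its y; origin under its centre; leave alone
Things that resemble listed ones, but are neither listed nor needed, are in the scene too. There is more than one size of the tray; the job needs the larger.

How it is judged:
On the way, in this order (a step that is already met when the one before it is completed fails the run):
1. the dosing cup stands mouth down on the worktop, let go, with the lid still tight (height (world z) of cup between -0.006 and 0.006 m and angle between cup's own z axis and vertical below 0.1 rad and contact force between the fingers and cup below 0.05 N and contact force between cup and jar below 0.05 N and z of jar in the frame of tray below 0.009 m and angle between jar's own z axis and vertical below 0.05 rad and y of lid_mark in the frame of jar below 0.012 m and z of lid in the frame of jar below 0.1372 m), for 0.2 s.
2. the lid has been turned anticlockwise until its lugs are out of the threads, still on the neck (z of jar in the frame of tray below 0.009 m and angle between jar's own z axis and vertical below 0.05 rad and y of lid_mark in the frame of jar above 0.0191 m and x of lid_mark in the frame of jar below 0.0161 m and z of lid in the frame of jar below 0.147 m), for 0.1 s.
At the end, for the whole second after the job is handed in: Lid held in the gripper alone, level (0.15 rad), at rest, its edge 3 to 50 mm above the mouth's rim and within 15 mm of its centre; jar upright at the bottom of the tray; cup standing mouth down on the worktop, released, at rest (height (world z) of cup between -0.006 and 0.006 m and angle between cup's own z axis and vertical below 0.1 rad and contact force between the fingers and cup below 0.05 N and contact force between each of cup, lid and jar below 0.05 N and z of jar in the frame of tray below 0.009 m and angle between jar's own z axis and vertical below 0.05 rad and linear speed of each of cup, lid below 0.02 m/s and contact force between the fingers and lid above 1 N and z of lid in the frame of jar_mouth between 0.003 and 0.05 m and horizontal distance between lid and jar_mouth below 0.015 m and angle between lid's own z axis and vertical below 0.15 rad); the arm keeps its last pose, push and grip.
It fails at once if the jar is pulled up out of the tray or tipped (z of jar in the frame of tray above 0.018 m or angle between jar's own z axis and vertical above 0.15 rad).
It fails at once if the cup is dropped or thrown (linear speed of cup above 0.5 m/s and contact force between the fingers and cup below 0.02 N).
It fails at once if the lid is dropped (linear speed of lid above 0.5 m/s and contact force between the fingers and lid below 0.02 N).
It fails at once if the lid is wound on well past the release, to more than 2 rad (x of lid_mark in the frame of jar below -0.0108 m).
It fails at once if dropper bottle, brush or marker pen is moved by more than 30 mm (distance of any of stain_dropper, scrub_brush, marker from where it was at the start of the episode above 0.03 m).
It also fails if it takes over 51 s, if anything falls off the work surface, if the arm or the gripper's body presses on something with over 40 N, if the wrist force passes 120 N, or if a joint passes its speed limit or range.

### The arm

A 6-joint arm with a two-finger parallel gripper is mounted at the origin on a cart in front of the work surface, level with it; the furniture and walls round the work are solid. World frame = base frame: x ahead of the robot, y to its left, z up, the work surface at z = 0. Lengths are in m, angles in rad, forces in N, time in s.
With the tool pointing down it reaches from about 0.25 to 0.775 m from the base axis. Payload 4 kg.
Tool frame: the origin (TCP) lies midway between the tips of the shut fingers; the grasp point (between the pads) lies 19 mm behind it; z points along the fingers, x is the direction in which the jaws open and shut, and the axes are right-handed (so a half turn about z gives the same grasp; the last joint's range is limited). The gripper opens to 94 mm and grips with 3 to 60 N. Pads are 16 mm wide; open, the fingers measure 119 mm over their backs; the gripper's body (75 mm by 177 mm) begins 78 mm behind the grasp point.
Start: joints at [1.192, 0.087, 1.371, -0, 1.684, -0.103], TCP at [0.15, 0.529, 0.206] pointing down, gripper open.
Joint ranges: [-3.1, 3.1], [-0.76, 2.03], [0.27, 2.55], [-1.08, 4.22], [0.17, 2.65], [-2.57, 2.57]. Speed limits (rad/s): [2.79, 2.79, 3.14, 3.14, 3.14, 3.14].

### API

Orientations are given as [roll, pitch, yaw] about the fixed x, y, z axes, in that order (R = Rz(yaw) Ry(pitch) Rx(roll)).
In Python, from bench import robot, eyes, close_job gives the robot as it stands.
- The arm moves only by the shell command python3 -m jog 'ROWS'. ROWS is JSON, a list of rows, each a list of 3 entries, a list of its own where there are three numbers: the turn, a rotation vector about the tool's x, y, z in degrees, then the shift along the tool's x, y, z in mm, then the closure, from -1 (fully open) to 1 (shut). In form: [[[wx, wy, wz], [x, y, z], claw], ...]. A call has 1 to 5 rows; each row is the pose to reach, as a shift and turn from the pose commanded when the call began, along the tool's axes at that moment; what a row does not reach only later rows make up. A row lasts 1/10 s, in which the tool goes at most 50 mm and 8.59 degrees, less where a joint would pass 70% of its speed; a pose out of reach is approached as far as the arm can. A call with a gripper value outside its range is refused whole. The fingers move at their own pace and stop on an object; the grip force is fixed at half the most. Time passes only in rows, so rows that repeat a pose let the fingers close. It gives the time, the measured TCP pose, the force and the opening at its end, in the units of the state.
- robot.get_obs(): the state, without advancing time (a new reading comes with each control period).
- eyes.snapshot(name): name is "scene" or "top" or "wrist"; returns (picture, depth): 384x512x3 uint8, red, green, blue; 384x512 float32, m along the optical axis (not along the pixel's ray), 0 where there is no reading.
- eyes.camera_params(name): a dict with "mtx" (3x3 intrinsics, pixels), "world_to_cam" (4x4, takes a point from world to camera coordinates). Camera axes: x right, y up, looking along -z (the intrinsics and any distortion apply to the point x, -y, -z); pixel columns grow to the right and rows downward; lengths in m; the calibration is good to about 2 mm. A picture is of the moment at which its call begins: read the wrist's pose just before it. camera_params takes no time and is no camera call; for the wrist camera it gives the pose at the moment of the call.
- close_job(): hands the job in, once; it reports no verdict.
The state is a dict: "time": time; "joint_positions": joint angles; "qvel": joint speeds; "joint_torque": joint torques, N m; "tool_pos": TCP position; "ee_rot": TCP orientation; "wrist_force": force on the tool from outside, world axes, zero at the start; "wrist_torque": the same for the moment, N m; "width": finger opening in m.
Only numpy, scipy, OpenCV 4.12 (cv2) and the standard library are available. Lean on these libraries where they do the work, as an engineer would, in place of code of your own. Each camera call takes 0.05 s, during which the arm holds its last target. There are 200 camera calls.

## Working session

There is one attempt and no reset: what is moved stays moved. The work goes in short steps, Python scripts to look and compute and a shell command to move; the robot and the scene stay as the last step left them, time stands still between calls to the robot, and variables do not carry over. Pictures are saved under pics/ and viewed, about 8 in all and at most 12, crops included, and the job is handed in when it is done.

```bash
mkdir -p pics; ls; cat > h.py <<'E'
import numpy as np,cv2
from bench import robot,eyes
def snap(n,f=None):
    P=eyes.camera_params(n); p,d=eyes.snapshot(n)
    if f: cv2.imwrite('pics/'+f,p[:,:,::-1])
    return p,d,P
def ray(P,u,v):
    K=P['mtx'];W=np.array(P['world_to_cam']);R=W[:3,:3]
    c=-R.T@W[:3,3]; d=np.linalg.inv(K)@[u,v,1]; return c,R.T@(d*[1,-1,-1])
def onz(P,u,v,z):
    c,d=ray(P,u,v); return c+d*(z-c[2])/d[2]
def pt(P,u,v,dep):
    c,d=ray(P,u,v); return c+d*dep
def proj(P,X):
    W=np.array(P['world_to_cam']);q=(W[:3,:3]@X+W[:3,3])*[1,-1,-1];q=P['mtx']@q;return q[:2]/q[2]
E
python3 - <<'E'
from h import *
o=robot.get_obs()
for k,v in o.items(): print(k,np.round(v,3))
for n in('scene','top'):
    p,d,P=snap(n,n+'0.png'); print(n,np.round(ray(P,256,192),3),P.keys(),(d>0).mean())
    np.savez(n+'0.npz',p=p,d=d)
E
```

```text
pics
time 0.0
joint_positions [ 1.192  0.088  1.372 -0.     1.684 -0.103]
qvel [ 0.001 -0.     0.001 -0.001 -0.    -0.001]
joint_torque [-2.0000e-03 -3.4017e+01 -3.0243e+01  7.2000e-02  3.3000e-02 -0.0000e+00]
tool_pos [0.15  0.529 0.204]
ee_rot [-3.141e+00  2.000e-03  1.295e+00]
wrist_force [ 0.298 -0.667  0.493]
wrist_torque [0.003 0.033 0.047]
width 0.094
scene [[ 0.681 -1.321  0.75 ]
 [-0.122  0.878 -0.463]] dict_keys(['mtx', 'world_to_cam']) 0.9961039225260416
top [[ 0.435 -0.059  1.187]
 [ 0.089  0.01  -0.996]] dict_keys(['mtx', 'world_to_cam']) 0.9958902994791666
```

View pics/scene0.png

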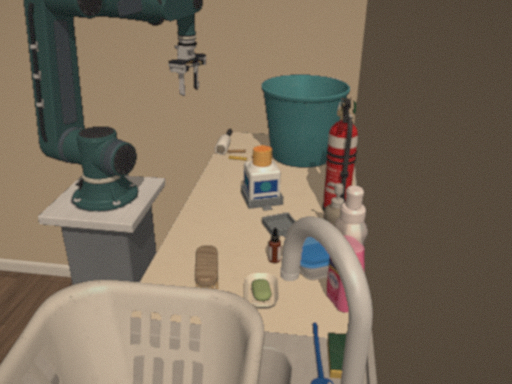

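View pics/top0.png

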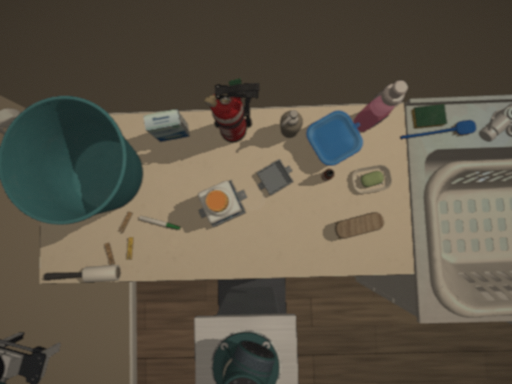

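Top view: the jar with the amber cup on it is at (217,202), in the larger tray, with its ears at (203,212) and (243,196). The smaller tray at (272,178) is an empty lookalike. The dropper is at (328,174), the brush at (358,225), the marker at (160,222). I'll confirm with an enlarged crop and measure.

```bash
python3 - <<'E'
from h import *
Pt=eyes.camera_params('top');Ps=eyes.camera_params('scene')
t=np.load('top0.npz');s=np.load('scene0.npz')
def cup(z):
    h=cv2.cvtColor(z['p'],cv2.COLOR_RGB2HSV); m=cv2.inRange(h,(5,140,120),(20,255,255))
    n,l,st,c=cv2.connectedComponentsWithStats(m); 
    for i in np.argsort(-st[1:,4])[:3]+1: print(st[i],c[i])
    return l==np.argsort(-st[1:,4])[0]+1,m
mt,_=cup(t); ms,_=cup(s)
# top surface from depth
v,u=np.nonzero(mt); X=np.array([pt(Pt,a,b,t['d'][b,a]) for a,b in zip(u,v)])
print('cup z pct',np.percentile(X[:,2],[5,25,50,75,95])); g=X[np.abs(X[:,2]-.1755)<.008]; print(len(g),g.mean(0),(g.min(0)+g.max(0))/2,np.ptp(g,axis=0))
v,u=np.nonzero(ms); Y=np.array([pt(Ps,a,b,s['d'][b,a]) for a,b in zip(u,v)])
print('scene cup',Y.min(0),Y.max(0),np.median(Y,0))
c=(u.min()+u.max())/2; print('scene col',c)
# all top points near: tray and shoulder heights
H,W=t['d'].shape; uu,vv=np.meshgrid(range(190,260),range(170,235)); Z=np.array([pt(Pt,a,b,t['d'][b,a]) for a,b in zip(uu.ravel(),vv.ravel())])
sh=Z[(abs(Z[:,2]-.1175)<.012)]; r=cv2.minAreaRect((sh[:,:2]*1000).astype(np.float32)); print('shoulder',len(sh),r)
tr=Z[(abs(Z[:,2]-.03)<.008)]; r=cv2.minAreaRect((tr[:,:2]*1000).astype(np.float32)); print('tray',len(tr),r)
cv2.imwrite('pics/crop.png',np.hstack([cv2.resize(z['p'][a:a+70,b:b+70,::-1],(400,400),interpolation=cv2.INTER_CUBIC) for z,a,b in((t,168,185),(s,140,227))]))
# scan free place: marker region etc: height>8mm points on counter y .1...4
for y in np.arange(.0,.3,.02):
    print(round(y,2),end=' ')
    for x in np.arange(.3,.62,.02):
        a,b=np.round(proj(Pt,np.array([x,y,0]))).astype(int); print('%4d'%(1000*pt(Pt,a,b,t['d'][b,a])[2]),end='')
    print()
E
```

```text
[206 191  21  20 331] [216.37462236 200.56495468]
[128 245   4  10  27] [129.48148148 249.44444444]
[129 238   4   4  13] [130.15384615 239.46153846]
[253 145  19  21 330] [262.00909091 155.22121212]
[331 370  10   7  59] [335.27118644 373.28813559]
[229 156  12   3  22] [234.90909091 157.40909091]
cup z pct [0.17303581 0.17491628 0.17600839 0.17748344 0.17897324]
330 [0.50517166 0.05992051 0.17609319] [0.50523347 0.06104446 0.17579408] [0.0527365  0.05519659 0.01185942]
scene cup [ 0.47999254 -1.32123303  0.03780861] [0.68087281 0.37959893 0.7500304 ] [0.50885623 0.0359306  0.1621199 ]
scene col 262.0
shoulder 713 ((506.6680603027344, 60.35124206542969), (100.23759460449219, 100.02843475341797), 22.287195205688477)
tray 150 ((515.9243774414062, 17.497268676757812), (85.37138366699219, 210.3199920654297), 66.18396759033203)
0.0    0   3  -1  -2   0  -1   3   0   3   7  32   2   5  -3  -1   1
0.02   -1  -1  -1   1   3   0   3  -2   2 116 117 115   4  -3  -4   4
0.04    0  -1   3   1  -1   3  -2   2  29 124 126 128 127 117 111   0
0.06   -1   0  -1   0   4   2  -1   0 112 128 177 175 174 116   1  -4
0.08   -1   0   4   1  -4   5  -1  31 117 129 173 176 174 118   0   1
0.1    2   1   1  -1   1   4  -2   0 118 122 177 173 175 111   5  -1
0.12   -2   1   3   1   0   0   1  -1  -2   2 116 118 115   3   1   4
0.14    1  -1  -1   0  -2  -2  -1   1   3   0   0  -2 114  -2   1  -1
0.16   -1  -1  -3   3  -3   3   0   0   0   0  -1   2   6   0   0  -1
0.18   -1  -1   0   0  -5  -1  -1  -1  -2   0   3   1   3   0   1   0
0.2    0  -2   5   3  -3   0   1   9  -2   0  -3   0   2   0  -2   0
0.22    0   0  -2  -1   2   3   0  15  -1  -1  -1   2   3   2   2   0
0.24    2   1   0   2   0   5   0  14  -3   2   3   0  -1   2   4   0
0.26    0   0   0   0   5  -2   1   0   2  -3   0   0   1  -3   0   1
0.28    4   0   1  -1   0   1  -3   2  17   1   5   0  -5   5   2  -3
```

View pics/crop.png

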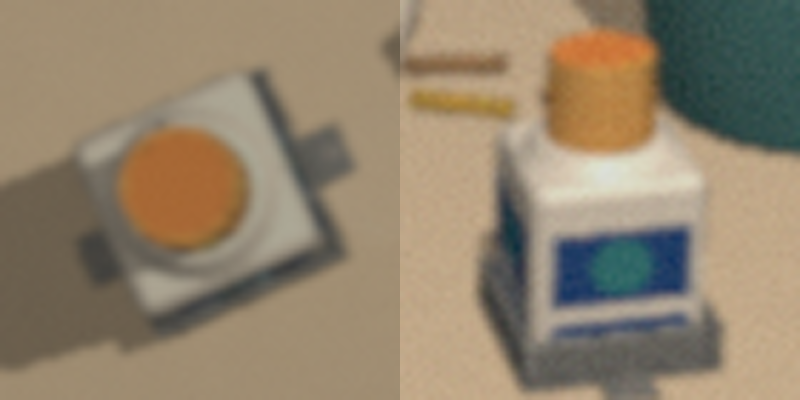

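The crop confirms it: the amber cup sits on the white, blue-labelled jar in the larger tray. It measures 100 mm square with yaw about 22° mod 90, and the cup top is at 0.176, which matches. Next I'll check clearances and work out the first move.

```bash
cat >> h.py <<'E'
from scipy.spatial.transform import Rotation as Ro
def go(x,y,z,yaw,cmd=None,quiet=0):
    o=robot.get_obs(); R=Ro.from_euler('xyz',o['ee_rot']); T=Ro.from_euler('xyz',[np.pi,0,np.radians(yaw)])
    sh=R.inv().apply(np.array([x,y,z])-o['tool_pos'])*1000; w=np.degrees((R.inv()*T).as_rotvec())
    print('t',round(o['time'],2),'pos',np.round(o['tool_pos'],4),'rpy',np.round(np.degrees(o['ee_rot']),2),'F',np.round(o['wrist_force'],1),'w',round(o['width'],4)); print('turn',np.round(w,2),'shift',np.round(sh,1))
E
python3 - <<'E'
from h import *
Pt=eyes.camera_params('top');Ps=eyes.camera_params('scene')
def cloud(n):
    P=eyes.camera_params(n);d=np.load(n+'0.npz')['d'];v,u=np.nonzero(d>0)
    K=P['mtx'];W=np.array(P['world_to_cam']);R=W[:3,:3];c=-R.T@W[:3,3]
    q=np.linalg.inv(K)@np.stack([u,v,np.ones_like(u)]);return c+(R.T@(q*np.array([[1],[-1],[-1]])*d[v,u])).T
C=np.vstack([cloud('top'),cloud('scene')])
for z0 in np.arange(.02,.45,.08):
    b=C[(C[:,2]>z0)&(C[:,2]<z0+.08)&(C[:,1]>.16)&(C[:,0]>.3)&(C[:,0]<1)&(C[:,1]<.7)]
    if len(b): print('bucket?',round(z0,2),len(b),np.percentile(b,[1,99],axis=0).round(3).tolist())
e=C[(C[:,2]>.05)&(abs(C[:,1]-.03)<.17)&(C[:,0]>.58)&(C[:,0]<.75)]; print('extinguisher',len(e),np.percentile(e,[1,99],axis=0).round(3).tolist() if len(e) else '')
for z0 in (.2,.22,.24,.26,.28,.3,.32,.34):
    g=C[(abs(C[:,2]-z0)<.01)&(np.hypot(C[:,0]-.15,C[:,1]-.529)<.13)]
    if len(g): r=cv2.minAreaRect((g[:,:2]*1000).astype(np.float32)); print('grip',z0,len(g),np.round(r[0]),np.round(r[1]),r[2])
m=C[(C[:,2]>.008)&(C[:,2]<.03)&(C[:,0]>.3)&(C[:,0]<.6)&(C[:,1]>.15)&(C[:,1]<.34)]; print('small',m.min(0),m.max(0))
go(.35,.15,.28,40); go(.506,.0605,.22,0)
E
```

```text
bucket? 0.02 6345 [[0.302, 0.166, 0.021], [0.821, 0.666, 0.099]]
bucket? 0.1 8648 [[0.308, 0.167, 0.101], [0.821, 0.665, 0.179]]
bucket? 0.18 9728 [[0.322, 0.18, 0.181], [0.821, 0.666, 0.259]]
bucket? 0.26 8795 [[0.317, 0.175, 0.261], [0.821, 0.669, 0.339]]
bucket? 0.34 5506 [[0.311, 0.167, 0.341], [0.821, 0.67, 0.419]]
bucket? 0.42 6026 [[0.312, 0.166, 0.421], [0.821, 0.67, 0.499]]
extinguisher 3376 [[0.704, -0.135, 0.056], [0.749, 0.195, 0.373]]
grip 0.2 40 [156. 566.] [ 86. 183.] 7.594725131988525
grip 0.22 162 [131. 566.] [194.  83.] 80.13168334960938
grip 0.24 163 [134. 563.] [197.  76.] 79.21928405761719
grip 0.26 108 [132. 565.] [199.  78.] 75.56794738769531
grip 0.28 88 [149. 560.] [ 71. 193.] 4.604367256164551
grip 0.3 136 [151. 548.] [215.  73.] 74.52664947509766
grip 0.32 441 [146. 523.] [178.  74.] 74.2908706665039
grip 0.34 1032 [153. 544.] [230.  76.] 75.23633575439453
small [0.4295216  0.19666369 0.00800394] [0.59775051 0.33991636 0.02995863]
t 0.1 pos [0.1496 0.5287 0.2044] rpy [-1.7999e+02  1.1000e-01  7.4200e+01] F [-0.3  0.8  0.4] w 0.0942
turn [2.00e-02 1.10e-01 3.42e+01] shift [-310.  296.  -75.]
t 0.1 pos [0.1496 0.5287 0.2044] rpy [-1.7999e+02  1.1000e-01  7.4200e+01] F [-0.3  0.8  0.4] w 0.0942
turn [6.00e-02 1.00e-01 7.42e+01] shift [-353.5  470.5  -15. ]
```

```bash
python3 -m jog '[[[0,0,8],[-40,40,-20],-1],[[0,0,16],[-80,75,-40],-1],[[0,0,24],[-120,112,-60],-1],[[0,0,32],[-160,150,-75],-1],[[0,0,34],[-190,180,-75],-1]]'; python3 - <<'E'
from h import *
go(.35,.15,.28,40)
E
```

```text
time: 0.6
tool_pos: [0.2606, 0.3166, 0.2788]
ee_rot: [3.142, -0.002, 0.7]
wrist_force: [1.3, 0.2, 0.4]
width: 0.0942
t 0.6 pos [0.2606 0.3166 0.2788] rpy [ 1.800e+02 -1.400e-01  4.009e+01] F [1.3 0.2 0.4] w 0.0942
turn [ 0.   -0.14  0.09] shift [-38.9 185.   -1.3]
```

```bash
python3 -m jog '[[[0,0,8],[0,45,0],-1],[[0,0,16],[2,92,0],-1],[[0,0,24],[5,140,0],-1],[[0,0,32],[8,188,0],-1],[[0,0,40],[10,230,0],-1]]';python3 -m jog '[[[0,0,0],[45,85,0],-1],[[0,0,0],[90,83,0],-1],[[0,0,0],[90,83,0],-1]]'; python3 - <<'E'
from h import *
go(.506,.0605,.28,0)
p,d,P=snap('wrist','w1.png'); np.savez('w1.npz',p=p,d=d)
print(proj(P,np.array([.506,.0605,.1755])))
h=cv2.cvtColor(p,cv2.COLOR_RGB2HSV); m=cv2.inRange(h,(5,140,80),(22,255,255)); v,u=np.nonzero(m); print(len(u),u.min(),u.max(),v.min(),v.max())
X=np.array([pt(P,a,b,d[b,a]) for a,b in zip(u,v)]);X=X[abs(X[:,2]-.1755)<.006]; 
if len(X): print(len(X),cv2.minEnclosingCircle((X[:,:2]*1000).astype(np.float32)),X.mean(0))
E
```

```text
time: 1.1
tool_pos: [0.4172, 0.1467, 0.2771]
ee_rot: [3.142, 0.0, -0.003]
wrist_force: [0.9, 0.5, -0.1]
width: 0.0938
time: 1.4
tool_pos: [0.5082, 0.0632, 0.2763]
ee_rot: [3.141, 0.001, -0.0]
wrist_force: [0.1, -0.2, -0.6]
width: 0.0941
t 1.4 pos [0.5082 0.0632 0.2763] rpy [ 1.7997e+02  7.0000e-02 -1.0000e-02] F [ 0.1 -0.2 -0.6] w 0.0941
turn [ 0.03  0.07 -0.01] shift [-2.2  2.7 -3.7]
[253.08936392 197.44224829]
2899 60 451 159 337
2614 ((507.8994445800781, 62.038978576660156), 29.253385543823242) [0.50777606 0.06347197 0.17511705]
```

View pics/w1.png

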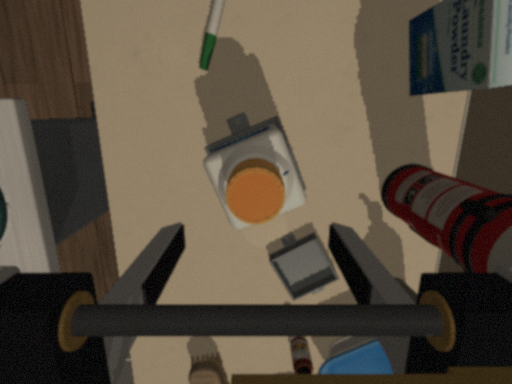

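Wrist view: the cup top is at (255,193), and the blue line on the shoulder at (285,172) gives the jar's x at about +22°. The extinguisher is well clear on the right. The estimates agree on the cup centre at (0.507, 0.0615), so I'll descend.

```bash
python3 -m jog '[[[0,0,0],[-1,2,40],-1],[[0,0,0],[-1,2,80],-1],[[0,0,0],[-1,2,110],-1],[[0,0,0],[-1,2,130],-1],[[0,0,0],[-1,2,130],-1]]'; python3 - <<'E'
from h import *
go(.507,.0615,.137,0)
E
```

```text
time: 1.95
tool_pos: [0.5025, 0.0641, 0.1432]
ee_rot: [-3.142, 0.009, 0.004]
wrist_force: [0.3, 1.0, -0.6]
width: 0.0941
t 1.95 pos [0.5025 0.0641 0.1432] rpy [-180.      0.51    0.2 ] F [ 0.3  1.  -0.6] w 0.0941
turn [0.   0.51 0.2 ] shift [4.5 2.6 6.1]
```

```bash
python3 -m jog '[[[0,0,0],[0,0,0],-1],[[0,0,0],[0,0,0],-1]]'; python3 -c "
from h import *
go(.507,.0615,.137,0)"
```

```text
time: 2.15
tool_pos: [0.5064, 0.0642, 0.1494]
ee_rot: [-3.141, -0.003, 0.004]
wrist_force: [0.1, 1.2, 0.1]
width: 0.094
t 2.15 pos [0.5064 0.0642 0.1494] rpy [-179.99   -0.18    0.21] F [0.1 1.2 0.1] w 0.094
turn [-0.01 -0.18  0.21] shift [ 0.5  2.7 12.4]
```

```bash
python3 -m jog '[[[0,0,0],[0,2,6],-1],[[0,0,0],[0,3,11],-1],[[0,0,0],[0,3,11],-1],[[0,0,0],[0,3,11],-1]]'; python3 -c "
from h import *
go(.507,.0615,.137,0)"
```

```text
time: 2.55
tool_pos: [0.5054, 0.061, 0.1364]
ee_rot: [-3.141, 0.0, 0.003]
wrist_force: [-0.2, 0.1, -0.2]
width: 0.094
t 2.55 pos [0.5054 0.061  0.1364] rpy [-1.7999e+02  1.0000e-02  1.9000e-01] F [-0.2  0.1 -0.2] w 0.094
turn [-0.01  0.01  0.19] shift [ 1.6 -0.5 -0.6]
```

Close on the cup, then lift slowly.

```bash
python3 -m jog '[[[0,0,0],[1,0,0],1],[[0,0,0],[1,0,0],1],[[0,0,0],[1,0,0],1],[[0,0,0],[1,0,0],1],[[0,0,0],[1,0,0],1]]'; python3 -m jog '[[[0,0,0],[0,0,0],1],[[0,0,0],[0,0,0],1],[[0,0,0],[0,0,0],1]]'; python3 -c "
from h import *
go(.507,.0615,.137,0)"
```

```text
time: 3.05
tool_pos: [0.5065, 0.0611, 0.1366]
ee_rot: [-3.142, -0.0, 0.003]
wrist_force: [-0.1, 0.9, -0.5]
width: 0.0603
time: 3.35
tool_pos: [0.5065, 0.0611, 0.1366]
ee_rot: [-3.141, -0.0, 0.003]
wrist_force: [0.4, 0.0, 0.0]
width: 0.0602
t 3.35 pos [0.5065 0.0611 0.1366] rpy [-1.7999e+02 -1.0000e-02  2.0000e-01] F [0.4 0.  0. ] w 0.0602
turn [-0.01 -0.01  0.2 ] shift [ 0.5 -0.4 -0.4]
```

```bash
python3 -m jog '[[[0,0,0],[0,0,-1],1],[[0,0,0],[0,0,-2],1],[[0,0,0],[0,0,-3],1],[[0,0,0],[0,0,-4],1],[[0,0,0],[0,0,-5],1]]'; python3 -m jog '[[[0,0,0],[0,0,-1],1],[[0,0,0],[0,0,-2],1],[[0,0,0],[0,0,-3],1],[[0,0,0],[0,0,-4],1],[[0,0,0],[0,0,-5],1]]'
```

```text
time: 3.85
tool_pos: [0.5063, 0.061, 0.1415]
ee_rot: [3.142, 0.001, 0.003]
wrist_force: [-0.5, -0.8, 0.4]
width: 0.0603
time: 4.35
tool_pos: [0.5066, 0.0611, 0.1468]
ee_rot: [-3.142, -0.0, 0.003]
wrist_force: [0.3, 0.0, -1.1]
width: 0.0602
```

```bash
python3 -c "
from h import *
go(.507,.0615,.137,0)
p,d,P=snap('scene','s2.png'); c=proj(P,np.array([.507,.06,.1])).astype(int); print(c)
cv2.imwrite('pics/s2.png',cv2.resize(p[c[1]-60:c[1]+40,c[0]-60:c[0]+60,::-1],(720,600),interpolation=cv2.INTER_CUBIC))"
```

```text
t 4.35 pos [0.5066 0.0611 0.1468] rpy [-1.8e+02 -2.0e-02  2.0e-01] F [ 0.3  0.  -1.1] w 0.0602
turn [-0.   -0.02  0.2 ] shift [ 0.4 -0.4  9.8]
[262 170]
```

Wrist force is only the cup's weight (about 0.7 N), so the cup is free and the jar stayed down. I'll lift clear and carry it.

```bash
python3 -m jog '[[[0,0,0],[0,0,-10],1],[[0,0,0],[0,0,-25],1],[[0,0,0],[0,0,-42],1],[[0,0,0],[0,0,-55],1],[[0,0,0],[0,0,-60],1]]'; python3 -m jog '[[[0,0,0],[4,-20,0],1],[[0,0,0],[10,-50,0],1],[[0,0,0],[18,-85,0],1],[[0,0,0],[23,-112,0],1],[[0,0,0],[24,-121,0],1]]';  python3 -m jog '[[[0,0,0],[0,0,25],1],[[0,0,0],[0,0,60],1],[[0,0,0],[0,0,95],1],[[0,0,0],[0,0,125],1],[[0,0,0],[0,0,145],1]]'; python3 -m jog '[[[0,0,0],[0,0,15],1],[[0,0,0],[0,0,30],1],[[0,0,0],[0,0,30],1],[[0,0,0],[0,0,30],1]]';python3 -c "
from h import *
go(.53,.182,.0095,0)
snap('scene','s3.png'); p,d,P=snap('scene'); c=proj(P,np.array([.515,.12,.07])).astype(int)
cv2.imwrite('pics/s3.png',cv2.resize(p[c[1]-60:c[1]+60,c[0]-70:c[0]+70,::-1],(700,600),interpolation=cv2.INTER_CUBIC))"
```

```text
time: 4.9
tool_pos: [0.5076, 0.0611, 0.2095]
ee_rot: [-3.141, -0.005, 0.003]
wrist_force: [0.8, 0.1, -0.6]
width: 0.06
time: 5.4
tool_pos: [0.53, 0.1843, 0.2061]
ee_rot: [-3.141, 0.001, 0.006]
wrist_force: [0.3, -0.6, -1.7]
width: 0.0601
time: 5.9
tool_pos: [0.5284, 0.1809, 0.0587]
ee_rot: [3.14, 0.004, 0.003]
wrist_force: [0.3, 0.6, -0.4]
width: 0.0603
time: 6.3
tool_pos: [0.5305, 0.1821, 0.0321]
ee_rot: [-3.141, -0.001, 0.003]
wrist_force: [-0.0, -0.5, -1.0]
width: 0.06
t 6.3 pos [0.5305 0.1821 0.0321] rpy [-1.7999e+02 -4.0000e-02  1.9000e-01] F [-0.  -0.5 -1. ] w 0.06
turn [-0.01 -0.04  0.19] shift [-0.5  0.1 22.6]
```

View pics/s3.png

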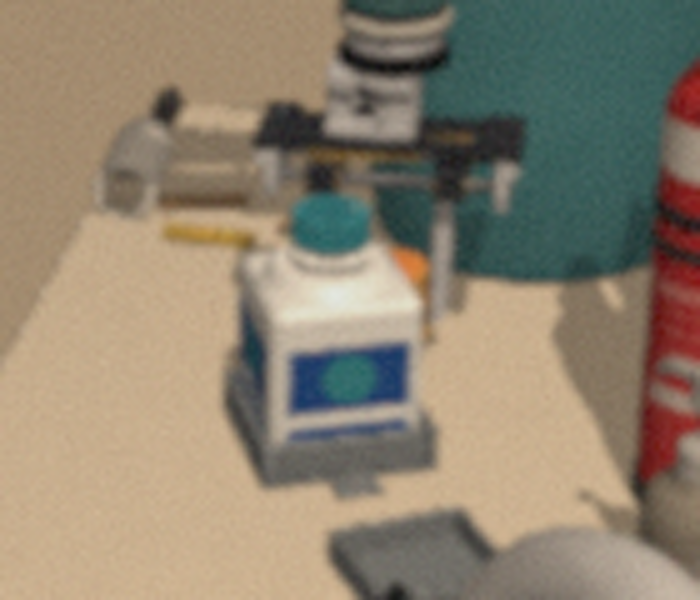

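The crop shows the teal lid bare at (330,222), the jar seated in its tray, and the cup held behind it at (410,265). Lowering now, slowly at the end.

```bash
python3 -m jog '[[[0,0,0],[0,0,8],1],[[0,0,0],[0,0,15],1],[[0,0,0],[0,0,19],1],[[0,0,0],[0,0,19],1],[[0,0,0],[0,0,20],1]]'; python3 -m jog '[[[0,0,0],[0,0,1],1],[[0,0,0],[0,0,2],1],[[0,0,0],[0,0,2],1]]'; python3 -m jog '[[[0,0,0],[0,0,1],1],[[0,0,0],[0,0,1],1]]'
```

```text
time: 6.9
tool_pos: [0.5301, 0.1822, 0.0114]
ee_rot: [-3.142, 0.0, 0.004]
wrist_force: [0.3, 0.3, -0.4]
width: 0.06
time: 7.2
tool_pos: [0.5301, 0.1821, 0.0095]
ee_rot: [-3.141, -0.0, 0.003]
wrist_force: [0.1, -0.0, -1.0]
width: 0.06
time: 7.4
tool_pos: [0.5303, 0.1822, 0.009]
ee_rot: [-3.141, -0.001, 0.003]
wrist_force: [-0.1, 0.3, 0.3]
width: 0.0602
```

```bash
python3 -m jog '[[[0,0,0],[0,0,1],1],[[0,0,0],[0,0,1],1]]'; python3 -m jog '[[[0,0,0],[0,0,1],1],[[0,0,0],[0,0,1],1]]'
```

```text
time: 7.6
tool_pos: [0.5303, 0.1822, 0.0088]
ee_rot: [-3.141, -0.001, 0.004]
wrist_force: [-3.0, -1.0, 5.8]
width: 0.0602
time: 7.8
tool_pos: [0.5304, 0.1822, 0.0088]
ee_rot: [-3.141, -0.001, 0.004]
wrist_force: [-4.2, -1.4, 10.3]
width: 0.0605
```

Standing on the table. I'll take the push off, open, and rise.

```bash
python3 -m jog '[[[0,0,0],[0,0,-1],1],[[0,0,0],[0,0,-1.7],1],[[0,0,0],[0,0,-1.7],-1],[[0,0,0],[0,0,-1.7],-1],[[0,0,0],[0,0,-1.7],-1]]'; python3 -m jog '[[[0,0,0],[0,0,0],-1],[[0,0,0],[0,0,0],-1],[[0,0,0],[0,0,-20],-1],[[0,0,0],[0,0,-60],-1],[[0,0,0],[0,0,-100],-1]]';  python3 -m jog '[[[0,0,0],[0,0,-40],-1],[[0,0,0],[0,0,-85],-1],[[0,0,0],[0,0,-130],-1],[[0,0,0],[0,0,-170],-1],[[0,0,0],[0,0,-170],-1]]'
python3 -c "
from h import *
go(.507,.0615,.28,-35)"
```

```text
time: 8.3
tool_pos: [0.5299, 0.1821, 0.0077]
ee_rot: [3.142, 0.001, 0.003]
wrist_force: [0.5, 0.0, -0.3]
width: 0.081
time: 8.8
tool_pos: [0.5292, 0.1819, 0.1082]
ee_rot: [3.141, 0.003, 0.003]
wrist_force: [0.1, 0.7, 1.1]
width: 0.0938
time: 9.3
tool_pos: [0.5325, 0.1827, 0.2863]
ee_rot: [-3.138, -0.014, 0.004]
wrist_force: [0.3, 0.9, 0.0]
width: 0.0939
t 9.3 pos [0.5325 0.1827 0.2863] rpy [-179.81   -0.79    0.2 ] F [0.3 0.9 0. ] w 0.0939
turn [-0.43 -0.71 35.2 ] shift [-26.  121.2   5.5]
```

```bash
python3 -m jog '[[[0,0,8],[-5,25,0],-1],[[0,0,16],[-10,55,0],-1],[[0,0,24],[-18,90,0],-1],[[0,0,32],[-22,115,0],-1],[[0,0,35],[-23,121,0],-1]]';python3 -m jog '[[[0,0,0],[0,0,0],-1],[[0,0,0],[0,0,0],-1],[[0,0,0],[0,0,0],-1]]';python3 - <<'E'
from h import *
go(.507,.0615,.138,-35)
p,d,P=snap('wrist','w4.png')
h=cv2.cvtColor(p,cv2.COLOR_RGB2HSV)
c=proj(P,np.array([.507,.0615,.161])).astype(int);print(c,h[c[1],c[0]])
m=cv2.inRange(h,(78,90,40),(100,255,255)); n,l,st,ce=cv2.connectedComponentsWithStats(m)
i=max(range(1,n),key=lambda k: st[k,4]*(np.hypot(*(ce[k]-c))<40)); print(st[i],ce[i])
k=(l==i).astype(np.uint8);ct=max(cv2.findContours(k,0,2)[0],key=len)
v,u=np.nonzero(k);X=np.array([pt(P,a,b,d[b,a]) for a,b in zip(u,v)]);T=X[abs(X[:,2]-.161)<.005];print(np.median(X[:,2]),len(T),cv2.minEnclosingCircle((T[:,:2]*1000).astype(np.float32)))
# cup
m=cv2.inRange(h,(5,130,80),(22,255,255));v,u=np.nonzero(m);X=np.array([pt(P,a,b,d[b,a]) for a,b in zip(u,v)]);X=X[(abs(X[:,2]-.048)<.008)&(np.hypot(X[:,0]-.53,X[:,1]-.182)<.06)]
if len(X):print('cup',len(X),np.median(X[:,2]),cv2.minEnclosingCircle((X[:,:2]*1000).astype(np.float32)))
x,y=max(c[0]-100,0),max(c[1]-150,0); cv2.imwrite('pics/w4.png',cv2.resize(p[y:y+200,x:x+220,::-1],(660,600),interpolation=cv2.INTER_CUBIC));print(x,y)
E
```

```text
time: 9.8
tool_pos: [0.5068, 0.0587, 0.2773]
ee_rot: [3.14, 0.001, -0.614]
wrist_force: [0.2, 0.6, 0.3]
width: 0.0943
time: 10.1
tool_pos: [0.5074, 0.0616, 0.2777]
ee_rot: [3.141, 0.001, -0.606]
wrist_force: [-0.0, 1.0, -0.3]
width: 0.0944
t 10.1 pos [0.5074 0.0616 0.2777] rpy [ 1.7999e+02  5.0000e-02 -3.4700e+01] F [-0.   1.  -0.3] w 0.0944
turn [0.01 0.05 0.3 ] shift [ -0.2   0.3 139.7]
[255 191] [ 91 156  75]
[ 234  166   46   47 1653] [256.03327284 189.49304295]
0.16140817559694443 1628 ((508.67999267578125, 62.08134460449219), 24.637887954711914)
cup 1693 0.04759296396000584 ((531.6570434570312, 182.21218872070312), 29.576831817626953)
155 41
```

View pics/w4.png

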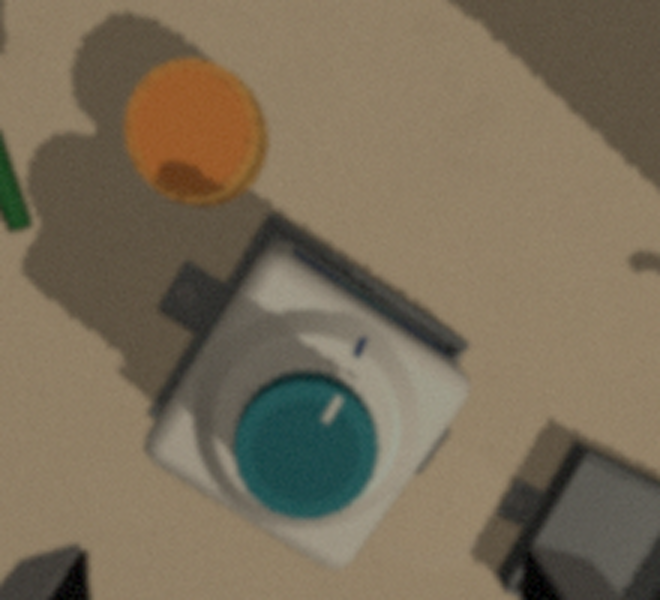

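The wrist crop shows the lid at (306,447) with its mark along the jar's x, as tight. The cup stands mouth down at (195,130), top at z 0.048, and the marker is untouched. The cup check suggests the wrist camera reads about 1 mm high in x, so I take the lid at (0.507, 0.0618). Descending.

```bash
python3 -m jog '[[[0,0,0],[0,0,35],-1],[[0,0,0],[0,0,75],-1],[[0,0,0],[0,0,105],-1],[[0,0,0],[0,0,122],-1],[[0,0,0],[0,0,128],-1]]';python3 -m jog '[[[0,0,0],[0,0,0],-1],[[0,0,0],[0,0,3],-1],[[0,0,0],[0,0,6],-1],[[0,0,0],[0,0,6],-1],[[0,0,0],[0,0,6],-1]]';python3 -c "
from h import *
go(.507,.0618,.1385,-35)"
```

```text
time: 10.65
tool_pos: [0.5059, 0.0617, 0.1473]
ee_rot: [3.139, 0.004, -0.606]
wrist_force: [0.8, -0.4, 0.3]
width: 0.0939
time: 11.15
tool_pos: [0.5078, 0.061, 0.1448]
ee_rot: [-3.141, -0.001, -0.607]
wrist_force: [-0.5, -0.4, 0.7]
width: 0.0938
t 11.15 pos [0.5078 0.061  0.1448] rpy [-1.7996e+02 -5.0000e-02 -3.4800e+01] F [-0.5 -0.4  0.7] w 0.0938
turn [-0.04 -0.05  0.2 ] shift [-1.1 -0.2  6.3]
```

```bash
python3 -m jog '[[[0,0,0],[-1,0,3],-1],[[0,0,0],[-1,0,6],-1],[[0,0,0],[-1,0,6],-1],[[0,0,0],[-1,0,6],1],[[0,0,0],[-1,0,6],1]]';python3 -m jog '[[[0,0,0],[0,0,0],1],[[0,0,0],[0,0,0],1],[[0,0,0],[0,0,0],1],[[0,0,0],[0,0,0],1],[[0,0,0],[0,0,0],1]]';python3 -c "
from h import *
go(.507,.0618,.1385,-35)"
```

```text
time: 11.65
tool_pos: [0.5067, 0.0616, 0.1383]
ee_rot: [-3.141, -0.0, -0.607]
wrist_force: [1.0, 0.4, -0.4]
width: 0.0813
time: 12.15
tool_pos: [0.5073, 0.0613, 0.1383]
ee_rot: [-3.141, -0.002, -0.608]
wrist_force: [3.0, -1.8, -0.5]
width: 0.0497
t 12.15 pos [0.5073 0.0613 0.1383] rpy [-1.7998e+02 -9.0000e-02 -3.4820e+01] F [ 3.  -1.8 -0.5] w 0.0497
turn [-0.02 -0.09  0.18] shift [-0.5 -0.3 -0.2]
```

```bash
python3 -m jog '[[[0,0,-3],[0.5,0,0],1],[[0,0,-6],[0.5,0,0],1],[[0,0,-9],[0.5,0,0],1],[[0,0,-12],[0.5,0,0],1],[[0,0,-15],[0.5,0,-0.4],1]]'; python3 -c "
from h import *
go(.507,.0618,.1385,-20); print(robot.get_obs()['wrist_torque'])"
```

```text
time: 12.65
tool_pos: [0.507, 0.0614, 0.1386]
ee_rot: [-3.141, 0.0, -0.344]
wrist_force: [0.8, 0.8, -0.7]
width: 0.0499
t 12.65 pos [0.507  0.0614 0.1386] rpy [-1.7999e+02  2.0000e-02 -1.9720e+01] F [ 0.8  0.8 -0.7] w 0.0499
turn [-0.01  0.02  0.28] shift [-0.1 -0.4  0.1]
[-0.07846881 -0.01973408 -0.32662515]
```

```bash
python3 -m jog '[[[0,0,-4],[0,0,0],1],[[0,0,-9],[0,0,-0.3],1],[[0,0,-14],[0,0,-0.4],1],[[0,0,-19],[0,0,-0.6],1],[[0,0,-24],[0,0,-0.8],1]]';python3 -m jog '[[[0,0,-5],[0,0,0],1],[[0,0,-10],[0,0,-0.3],1],[[0,0,-15],[0,0,-0.4],1],[[0,0,-20],[0,0,-0.6],1],[[0,0,-24],[0,0,-0.8],1]]'; python3 - <<'E'
from h import *
go(.507,.0618,.14,37); print(robot.get_obs()['wrist_torque'])
p,d,P=snap('wrist'); c=proj(P,np.array([.507,.0615,.161])).astype(int); print(c)
np.savez('w5.npz',p=p,d=d,W=P['world_to_cam'])
x,y=max(c[0]-100,0),max(c[1]-110,0); cv2.imwrite('pics/w5.png',cv2.resize(p[y:y+200,x:x+200,::-1],(600,600),interpolation=cv2.INTER_CUBIC)); print(x,y)
E
```

```text
time: 13.15
tool_pos: [0.5068, 0.0615, 0.1396]
ee_rot: [-3.141, 0.001, 0.077]
wrist_force: [-0.4, 0.3, 0.5]
width: 0.0495
time: 13.65
tool_pos: [0.5067, 0.0616, 0.1404]
ee_rot: [-3.141, 0.0, 0.495]
wrist_force: [-1.0, 0.5, 0.5]
width: 0.0498
t 13.65 pos [0.5067 0.0616 0.1404] rpy [-1.7995e+02  3.0000e-02  2.8390e+01] F [-1.   0.5  0.5] w 0.0498
turn [-0.06  0.02 -8.61] shift [ 0.4 -0.   0.4]
[-0.03855208  0.10503333  0.01388949]
[254 251]
154 141
```

View pics/w5.png

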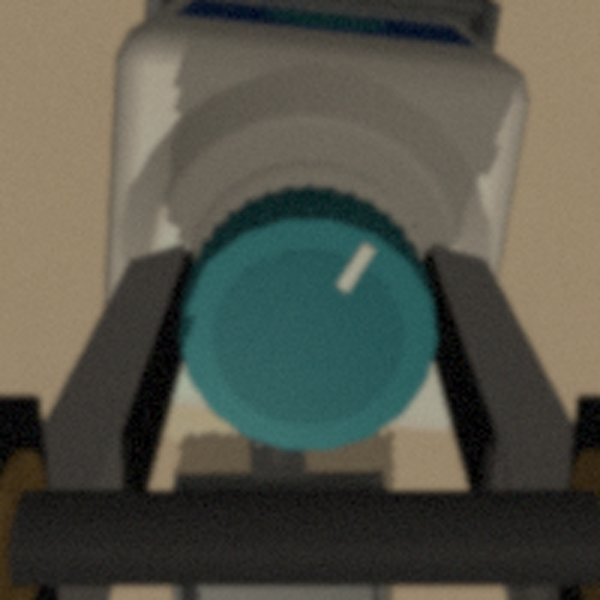

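The mark is clearly visible at (355,268) in the crop, and it has turned with the gripper without slip. Next I'll compute its angle.

```bash
python3 - <<'E'
from h import *
z=np.load('w5.npz');P=dict(mtx=eyes.camera_params('wrist')['mtx'],world_to_cam=z['W']);p=z['p'];d=z['d']
h=cv2.cvtColor(p,cv2.COLOR_RGB2HSV)[215:242,260:285]; m=(h[:,:,1]<70)&(h[:,:,2]>90)
v,u=np.nonzero(m); X=np.array([onz(P,a+260,b+215,.1625)[:2] for a,b in zip(u,v)])
l=cv2.fitLine((X*1000).astype(np.float32),cv2.DIST_L2,0,.01,.01).ravel(); print(len(X),'line ang mod180',np.degrees(np.arctan2(l[1],l[0])),'far-centre',X.mean(0),np.degrees(np.arctan2(X.mean(0)[1]-.0616,X.mean(0)[0]-.5067)))
vv,uu=np.mgrid[100:384,100:420]; Z=np.array([pt(P,a,b,d[b,a]) for a,b in zip(uu.ravel(),vv.ravel()) if d[b,a]>0])
s=Z[(abs(Z[:,2]-.1175)<.006)&(np.hypot(Z[:,0]-.507,Z[:,1]-.0615)<.075)]
print(len(s),cv2.minAreaRect((s[:,:2]*1000).astype(np.float32)), s[:,2].mean())
E
```

```text
115 line ang mod180 88.728004 far-centre [0.50922648 0.07858794] 81.54085363115331
5162 ((507.36376953125, 62.15886688232422), (97.46257019042969, 96.90300750732422), 22.362394332885742) 0.11701929668172446
```

The lid is about 61° (1.06 rad) from the jar's x and the torque has dropped to zero. I'll add 9° for margin and hold.

```bash
python3 -m jog '[[[0,0,-3],[0,0,0],1],[[0,0,-6],[0,0,0],1],[[0,0,-9],[0,0,0],1],[[0,0,-9],[0,0,0],1],[[0,0,-9],[0,0,0],1]]'; python3 -c "
from h import *
go(.507,.0618,.14,37);print(robot.get_obs()['wrist_torque'])"
```

```text
time: 14.2
tool_pos: [0.5067, 0.0616, 0.1403]
ee_rot: [-3.141, 0.0, 0.648]
wrist_force: [-0.4, 0.5, 1.1]
width: 0.0494
t 14.2 pos [0.5067 0.0616 0.1403] rpy [-1.7995e+02  2.0000e-02  3.7110e+01] F [-0.4  0.5  1.1] w 0.0494
turn [-0.05  0.02  0.11] shift [ 0.4 -0.   0.3]
[0.06761011 0.27954521 0.00934707]
```

```bash
python3 -m jog '[[[0,0,0],[0,0,-1],1],[[0,0,0],[0,0,-2],1],[[0,0,0],[0,0,-3],1],[[0,0,0],[0,0,-4],1],[[0,0,0],[0,0,-5],1]]'; python3 -m jog '[[[0,0,0],[0,0,-4],1],[[0,0,0],[0,0,-10],1],[[0,0,0],[0,0,-16],1],[[0,0,0],[0,0,-22],1],[[0,0,0],[0,0,-25],1]]';python3 -m jog '[[[0,0,0],[0,0,0],1],[[0,0,0],[0,0,0],1],[[0,0,0],[0,0,0],1],[[0,0,0],[0,0,0],1],[[0,0,0],[0,0,0],1]]'; python3 - <<'E'
from h import *
go(.507,.0618,.17,37)
p,d,P=snap('scene'); c=proj(P,np.array([.515,.1,.1])).astype(int)
a=cv2.resize(p[c[1]-60:c[1]+40,c[0]-50:c[0]+50,::-1],(400,400),interpolation=cv2.INTER_CUBIC)
p,d,P=snap('wrist'); c=proj(P,np.array([.507,.0615,.19])).astype(int)
b=cv2.resize(p[max(c[1]-150,0):c[1]+80,c[0]-115:c[0]+115,::-1],(400,400),interpolation=cv2.INTER_CUBIC); cv2.imwrite('pics/end.png',np.hstack([a,b]))
h=cv2.cvtColor(p,cv2.COLOR_RGB2HSV);m=cv2.inRange(h,(78,90,40),(100,255,255)); n,l,st,ce=cv2.connectedComponentsWithStats(m)
i=max(range(1,n),key=lambda k: st[k,4]*(np.hypot(*(ce[k]-c))<60)); v,u=np.nonzero(l==i)
X=np.array([pt(P,a,b,d[b,a]) for a,b in zip(u,v)]); zt=np.median(X[:,2]); T=X[abs(X[:,2]-zt)<.004]
A=np.c_[T[:,:2]-T[:,:2].mean(0),np.ones(len(T))]; print('lid top z',zt,'circle',cv2.minEnclosingCircle((T[:,:2]*1000).astype(np.float32)),'tilt',np.linalg.lstsq(A,T[:,2],rcond=None)[0])
vv,uu=np.mgrid[0:384,60:460]; Z=np.array([pt(P,a,b,d[b,a]) for a,b in zip(uu.ravel(),vv.ravel()) if d[b,a]>0]); s=Z[(abs(Z[:,2]-.1175)<.008)&(np.hypot(Z[:,0]-.507,Z[:,1]-.0615)<.075)]
print('shoulder z',np.median(s[:,2]))
m=cv2.inRange(h,(5,130,60),(22,255,255));v,u=np.nonzero(m);X=np.array([pt(P,a,b,d[b,a]) for a,b in zip(u,v)])
X=X[np.hypot(X[:,0]-.53,X[:,1]-.182)<.06]; print('cup',len(X), np.median(X,0) if len(X) else '')
E
```

```text
time: 14.7
tool_pos: [0.5074, 0.0612, 0.1454]
ee_rot: [3.141, -0.001, 0.649]
wrist_force: [0.7, 0.1, -0.8]
width: 0.0495
time: 15.2
tool_pos: [0.5076, 0.0613, 0.1715]
ee_rot: [3.14, -0.002, 0.649]
wrist_force: [-0.4, -0.6, -0.3]
width: 0.0499
time: 15.7
tool_pos: [0.507, 0.0613, 0.17]
ee_rot: [-3.141, 0.0, 0.649]
wrist_force: [0.7, -0.4, -1.0]
width: 0.0501
t 15.7 pos [0.507  0.0613 0.17  ] rpy [-1.7998e+02  2.0000e-02  3.7190e+01] F [ 0.7 -0.4 -1. ] w 0.0501
turn [-0.02  0.02  0.19] shift [ 0.3 -0.4 -0. ]
lid top z 0.19318483091546737 circle ((508.39361572265625, 61.89764404296875), 25.2376708984375) tilt [ 0.00523624 -0.00758749  0.19315639]
shoulder z 0.11671921249976772
cup 3397 [0.52735681 0.18047207 0.04753641]
```

View pics/end.png

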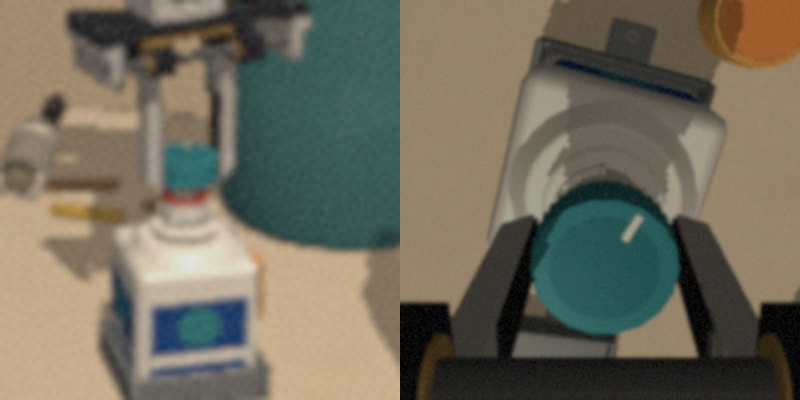

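The lid is held level about 15 mm above the mouth, with the red ring visible below it at (180,192). The jar is seated and the cup is standing. Handing in.

```bash
python3 -c "
from bench import close_job; print(close_job())"
```

```text
the job is handed in; nothing more can be done
None
```

I opened the jar in the tray and handed the job in at about 16 s of the 51 s allowed. No verdict was reported.

- **Cup:** I pulled it straight up and stood it mouth down at about (0.53, 0.18). After I let go, the top of its closed end measured 47.5 mm above the worktop, against its 48 mm height.
- **Lid:** I turned it about 72° anticlockwise without any slip in the grip. That puts it roughly 70° (1.2 rad) past the jar's x, beyond the 1.05 rad release, and the torque had dropped to zero. This angle is worked out from the gripper's turn. The last camera fix was at about 61°, where two ways of reading the mark differed by about 7°.
- **Final checks:** The lid is level to within 0.01 rad, and its edge is about 15 mm above the mouth's rim, within 2 mm of its centre. The shoulder height of 117 mm shows the jar still seated in the tray.

No check failed. The wrist camera reads about 1 mm high in x, which I allowed for. I did not re-measure the dropper, brush or marker at the end, but the arm never went near the dropper or brush. The marker looked undisturbed after the cup was set down.

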